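# Refit the divider of a pick-and-mix tray

## Robot

A 6-joint arm with a two-finger parallel gripper is mounted at the origin on the work surface. World frame = base frame: x ahead of the robot, y to its left, z up, the work surface at z = 0. Lengths are in m, angles in rad, forces in N, time in s.
With the tool pointing down it reaches from about 0.275 to 0.85 m from the base axis. Payload 19 kg.
Tool frame: the origin (TCP) lies between the finger pads; the fingertips stand ahead of it and the grasp point (between the pads) lies 3 mm ahead of it (robot.tips_ahead is the z of the fingertips in the tool frame, in m); z points along the fingers, y is the direction in which the jaws open and shut (so a half turn about z gives the same grasp; the last joint's range is limited). The gripper opens to 85 mm and grips with 20 to 120 N. Pads are 22 mm wide; open, the fingers measure 114 mm over their backs; the gripper's body (76 mm by 85 mm) begins 54 mm behind the grasp point. The pads swing forward as they close: fully open they stand 13 mm farther back than shut.
Start: joints at [-0.134, 0.15, 1.437, -0, 1.554, -0.134], TCP at [0.575, -0, 0.253] pointing down, gripper open.
Joint ranges: [-2.8, 2.8], [-0.68, 2.1], [0.12, 2.68], [-1.39, 4.53], [0.16, 2.79], [-2.81, 2.81]. Speed limits (rad/s): [1.89, 1.89, 2.22, 3.01, 3.01, 3.01].

## Interface

Orientations are given as a unit quaternion [x, y, z, w].
In Python, from workcell import robot gives the robot as it stands.
- The arm moves only by the shell command python3 -m creep 'ROWS' [FORCE]. ROWS is JSON, one flat list of numbers, 5 for each row, row after row: the finger opening in cm, from 0 to 8.54, then the shift along the world's x, y, z in cm, then the turn about the world's z in degrees. A call has 1 to 10 rows; each row shifts and turns the commanded pose from where the row before left it; what a row does not reach is not made up. A row lasts 1/12 s, in which the tool goes at most 41.7 mm and 7.16 degrees, less where a joint would pass 70% of its speed; a pose out of reach is approached as far as the arm can. A call with a gripper value outside its range is refused whole. The fingers move at their own pace and stop on an object; FORCE is the grip in N (left out, the last holds). Time passes only in rows, so rows that do not move let the fingers close. It gives the time, the measured TCP pose, the force and the opening at its end, in the units of the state.
- robot.observe(): the state, without advancing time (a new reading comes with each control period).
- robot.capture(name): name is "scene" or "side" or "wrist"; returns (picture, depth): 384x512x3 uint8, blue, green, red; 384x512 float32, m along the optical axis (not along the pixel's ray), 0 where there is no reading.
- robot.get_calibration(name): a dict with "camera_matrix" (3x3 intrinsics, pixels), "pose" (4x4, takes a point from camera to world coordinates). Camera axes: x right, y up, looking along -z (the intrinsics and any distortion apply to the point x, -y, -z); pixel columns grow to the right and rows downward; lengths in m; the calibration is good to about 2 mm. A picture is of the moment at which its call begins: read the wrist's pose just before it. get_calibration takes no time and is no camera call; for the wrist camera it gives the pose at the moment of the call.
- robot.hand_in(): hands the job in, once; it reports no verdict.
The state is a dict: "time_s": time; "joints": joint angles; "joint_velocities": joint speeds; "joint_torque": joint torques, N m; "eef_pos": TCP position; "tool_rot": TCP orientation; "force": force on the tool from outside, world axes, zero at the start; "ft_torque": the same for the moment, N m; "finger_gap": finger opening in m.
Only numpy, scipy, OpenCV 4.12 (cv2) and the standard library are available. Lean on these libraries where they do the work, as an engineer would, in place of code of your own. Each camera call takes 0.05 s, during which the arm holds its last target. There are 200 camera calls.

## Task

Put the pink plastic divider back into the wooden sweet tray: lower it upright between the two tubs so that all five of its teeth go into the five slots of the aluminium rail, then press it down past the spring catches until it sits flush on the rail all along, and let go. Feel for the slots and do not force it (the teeth snap at about 4 kg of push). Leave the two tubs, the scoop and the jar where they are.

Things in the scene. Friction and masses are not known exactly. Their poses are not given: they have to be found in the camera images.
- divider_centre (a point): Centre of the loose rose-pink divider (about 150 g), which starts standing upright on its teeth on the counter, right of the tray. 200 mm long (its x), 100 high (z up); its panel is 10 thick (y), to be pinched from above by the plain top edge. This point is half-way up: 50 above the tooth tips, 50 below the top edge. Either way round fits.
- divider_foot (a point): Middle of the divider's lower end, at the level of the tooth tips, axes as divider_centre. Five teeth at -80, -40, 0, 40 and 80 mm along x, each 12 long and 14 x 14 mm in section, the lowest 3 mm tapering to 12.5 (x) x 12 (y). Above the teeth is a flange 22 wide (y) and 5 high, which sits on the rail when home.
- tray: Fixed wooden display tray, outer 304 (its x) x 354 mm (its y), walls 12 thick, tops 45 above the counter; origin at the middle of its underside, on the counter; inner floor 12 above it. A straight aluminium rail (240 long, 30 wide, 14 high) lies on the floor along the tray's x, exactly mid-way in y, with a tub on either side about 23 mm clear of it.
- rail_near (a point): On the tray, axes as the tray: the near end of the rail's adjustment, at rail-top height (26 mm above the counter). The rail's own middle lies somewhere 3 to 31 mm further along the tray's +x (away from the robot): it is screwed down through long holes; where is not reported, it must be felt or seen. It does not shift in use. Slots 16.5 (x) x 17 (y) mm, at -80, -40, 0, 40, 80 from its middle.
- home_near (a point): 38 mm straight above rail_near, 64 above the counter: divider_centre is this high when home, 12 higher with the teeth on the rail top. A sprung ball sticks out of the outer wall of each end slot, 7 below the rail top: the divider drops 3 to 6 mm, meets them, then takes about 6 to 15 N of push to go home. Pushing with over 40 N snaps the teeth.
- tub_rings_centre (a point): Centre (24 mm up) of a loose white plastic tub of orange, yellow and green sugar rings, 160 (x) x 120 (y) x 48 mm high, heaped to about 60, 600 g; it stands on the tray floor on one side of the rail (either side). Not to be disturbed.
- tub_sticks_centre (a point): Centre of the other tub, of red and pink sticks, same size and mass, on the other side of the rail. Not to be disturbed.
- scoop_centre (a point): Loose steel sweet scoop, about 210 mm long (its x) x 60 x 35 high, lying on the counter beyond the divider; this point is about its middle, 13 mm up. Not to be disturbed.
- jar_centre (a point): Centre of a loose glass sweet jar with a red lid, 104 mm in diameter, 152 high, standing on the counter to the left of the tray. Not to be disturbed.
There are look-alikes about, which are no part of the job. There is more than one size of the part that bears divider_centre; the job needs the largest.

How it is judged:
On the way, in this order (a step that is already met when the one before it is completed fails the run):
1. the divider is lifted clear of the counter, upright (height (world z) of divider_centre above 0.085 m and angle between divider_centre's own z axis and vertical below 0.35 rad), for 0.1 s.
2. all five teeth have entered the rail's slots (tips at least 3 mm below the rail top) (z of divider_centre in the frame of tray below 0.073 m and x of divider_centre in the frame of tray between -0.018 and 0.018 m and y of divider_centre in the frame of tray between -0.005 and 0.005 m and angle between the x axis of divider_centre and the x axis of tray, either way round below 0.06 rad), for 0.1 s.
At the end, for the whole second after the job is handed in: The divider stands released in the rail: all five teeth in their slots, flange within 1.5 mm of the rail top at middle (divider_centre at most 65.5 mm above the tray origin) and ends, upright within 2.5 degrees, along the rail; tubs within 12 mm, scoop and jar within 20 mm of their starts (z of divider_centre in the frame of tray below 0.0655 m and x of divider_centre in the frame of tray between -0.0165 and 0.0165 m and y of divider_centre in the frame of tray between -0.005 and 0.005 m and angle between the x axis of divider_centre and the x axis of tray, either way round below 0.035 rad and angle between divider_centre's own z axis and vertical below 0.045 rad and angle between divider_centre's own x axis and vertical between 1.5558 and 1.5858 rad and contact force between divider and the fingers below 0.1 N and distance of each of tub_rings_centre, tub_sticks_centre from where it was at the start of the episode below 0.012 m and distance of each of scoop_centre, jar_centre from where it was at the start of the episode below 0.02 m); the robot touches nothing.
It fails at once if the divider is forced: its contact forces on the rail and tray add up to more than 60 N (40 N of push and up to 20 N of squeeze from the catches) (contact force between divider and tray above 60 N).
It fails at once if a tub, the scoop or the jar is knocked away (distance of any of tub_rings_centre, tub_sticks_centre from where it was at the start of the episode above 0.025 m or distance of any of scoop_centre, jar_centre from where it was at the start of the episode above 0.04 m).
It also fails if it takes over 61 s, if anything falls off the work surface, if the arm or the gripper's body presses on something with over 40 N, if the wrist force passes 120 N, or if a joint passes its speed limit or range.

## Working session

There is one attempt and no reset: what is moved stays moved. The work goes in short steps, Python scripts to look and compute and a shell command to move; the robot and the scene stay as the last step left them, time stands still between calls to the robot, and variables do not carry over. Pictures are saved under pics/ and viewed, about 8 in all and at most 12, crops included, and the job is handed in when it is done.

```bash
mkdir -p pics; cat > h.py <<'E'
import numpy as np, cv2
from workcell import robot
def grab(n):
    c=robot.get_calibration(n); im,d=robot.capture(n)
    np.savez(f'{n}.npz',im=im,d=d,K=c['camera_matrix'],P=c['pose'],D=np.array(c.get('distortion',[0]),float).ravel()); return im,d,c
def cloud(n):
    z=np.load(f'{n}.npz'); d=z['d'];K=z['K'];P=z['P']
    v,u=np.mgrid[:d.shape[0],:d.shape[1]]
    p=np.stack([(u-K[0,2])/K[0,0]*d,-(v-K[1,2])/K[1,1]*d,-d],-1)
    return z['im'],d,p@P[:3,:3].T+P[:3,3]
E
python3 - <<'E'
from h import *
for n in ['scene','side']:
    im,d,c=grab(n); print(n,c.keys(),np.round(c['pose'],3).tolist())
    cv2.imwrite(f'pics/{n}1.png',im)
print(robot.observe(),robot.tips_ahead)
E
```

```text
scene dict_keys(['camera_matrix', 'pose']) [[-0.133, -0.805, 0.578, 1.296], [0.991, -0.105, 0.081, 0.142], [-0.005, 0.584, 0.812, 1.202], [0.0, 0.0, 0.0, 1.0]]
side dict_keys(['camera_matrix', 'pose']) [[0.904, 0.252, -0.344, -0.103], [-0.426, 0.566, -0.705, -1.183], [0.017, 0.785, 0.62, 1.175], [0.0, 0.0, 0.0, 1.0]]
{'time_s': 0.1, 'joints': array([-1.33991482e-01,  1.50885498e-01,  1.43793521e+00, -2.26763979e-05,
        1.55380786e+00, -1.33991293e-01]), 'joint_velocities': array([ 0.00021202,  0.00015843, -0.00142131, -0.00030523,  0.00061657,
       -0.00069518]), 'joint_torque': array([ 4.39465453e-03, -7.14378047e+01, -5.71798074e+01, -8.77157845e-05,
        7.01135112e-03, -1.30998615e-04]), 'eef_pos': array([5.74802418e-01, 4.85735637e-06, 2.52780398e-01]), 'tool_rot': array([ 7.07106613e-01,  7.07106760e-01, -3.23054974e-04, -4.05021874e-04]), 'force': array([ 0.26633367, -0.86954067,  0.27976044]), 'ft_torque': array([ 0.01979794, -0.01782388, -0.02390733]), 'finger_gap': 0.08533627090654906} 0.022
```

View pics/scene1.png

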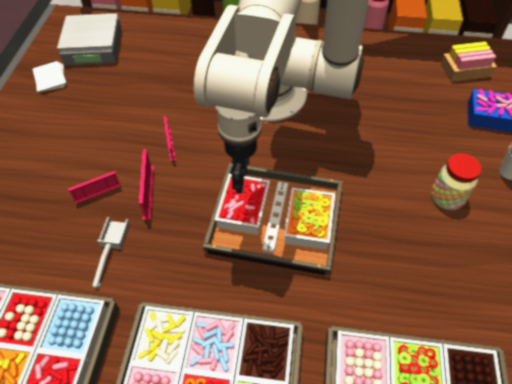

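View pics/side1.png

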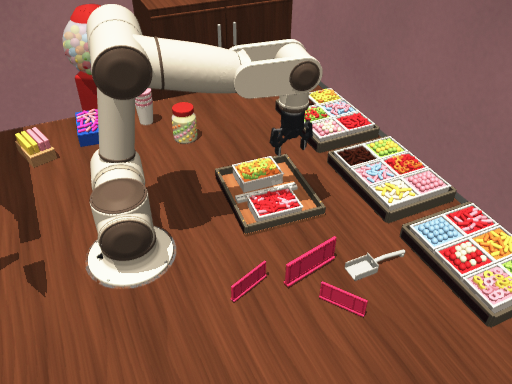

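Candidates for the divider: side image (311,260), scene (147,185), looks the largest and stands upright. The others are at side (250,280) / scene (169,140) and side (343,298) / scene (95,187). I'll measure all three.

```bash
cat > m.py <<'E'
from h import *
for n in ['side','scene']:
    im,d,p=cloud(n)
    hsv=cv2.cvtColor(im,cv2.COLOR_BGR2HSV)
    m=((hsv[...,0]>160)&(hsv[...,0]<176)&(hsv[...,1]>150)&(hsv[...,2]>70)&(d>0)&(p[...,0]<.8)&(p[...,0]>.2)&(p[...,1]<-.2)&(p[...,2]<.15)).astype(np.uint8)
    k,l,s,c=cv2.connectedComponentsWithStats(m)
    for i in range(1,k):
        if s[i,4]<60: continue
        q=p[l==i]; ztop=np.percentile(q[:,2],98)
        t=q[q[:,2]>ztop-.012]; r=cv2.minAreaRect((t[:,:2]*1000).astype(np.float32))
        r2=cv2.minAreaRect((q[:,:2]*1000).astype(np.float32))
        print(n,c[i].round(),s[i,4],'ztop',ztop.round(3),'z2',np.percentile(q[:,2],2).round(3),'top rect',np.round(r[0]),np.round(r[1]),round(r[2],1),'all',np.round(r2[1]),round(r2[2],1))
    # rim/wood of the tray: points near z=.045
E
python3 m.py; python3 - <<'E'
from h import *
im=np.load('side.npz')['im'][140:320,200:420]; a=cv2.resize(im,None,fx=3.4,fy=3.2,interpolation=2); cv2.imwrite('pics/sidecrop.png',a)
E
```

```text
side [310. 261.] 1120 ztop 0.104 z2 0.013 top rect [ 491. -315.] [198.  16.] 11.6 all [206.  21.] 10.9
side [248. 281.] 594 ztop 0.075 z2 0.007 top rect [ 290. -294.] [138.  11.] 20.2 all [146.  15.] 20.4
side [343. 299.] 815 ztop 0.075 z2 0.009 top rect [ 510. -469.] [ 16. 139.] 34.8 all [ 17. 142.] 35.0
scene [169. 141.] 176 ztop 0.076 z2 0.0 top rect [ 294. -293.] [136.   8.] 21.2 all [144.  16.] 21.2
scene [146. 186.] 650 ztop 0.103 z2 0.014 top rect [ 496. -311.] [199.  11.] 12.3 all [205.  19.] 11.1
scene [ 94. 187.] 739 ztop 0.074 z2 0.009 top rect [ 512. -466.] [ 15. 137.] 37.9 all [ 17. 137.] 34.9
```

View pics/sidecrop.png

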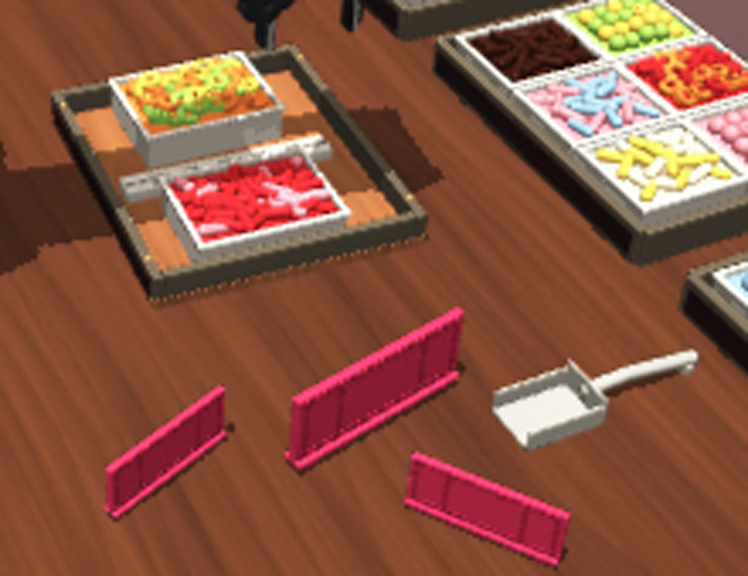

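Confirmed: the middle divider (side 310,261) is 200 mm long and 103 mm tall, while the others are about 140 mm long. Next, a rough tray and rail pose.

```bash
cat > t.py <<'E'
from h import *
import sys
def tray(n):
    im,d,p=cloud(n); hsv=cv2.cvtColor(im,cv2.COLOR_BGR2HSV)
    m=((d>0)&(abs(p[...,2]-.045)<.006)&(p[...,0]>.2)&(p[...,0]<.75)&(abs(p[...,1]+0.02)<.3)&(hsv[...,2]<110)).astype(np.uint8)
    k,l,s,c=cv2.connectedComponentsWithStats(m); 
    q=p[m>0][:,:2]
    k=[i for i in range(1,k) if s[i,4]>40]; q=p[np.isin(l,k)][:,:2]
    print(n,cv2.minAreaRect((q*1000).astype(np.float32)),len(q))
    R=(hsv[...,1]<70)&(d>0)&(abs(p[...,2]-.026)<.006)&(p[...,0]>.25)&(p[...,0]<.75)&(abs(p[...,1]+.02)<.2)
    q=p[R][:,:2]
    if len(q)>20: print(' rail',cv2.minAreaRect((q*1000).astype(np.float32)),len(q))
if __name__=='__main__':
    for n in sys.argv[1:]: tray(n)
E
python3 t.py scene side
```

```text
scene ((539.5667724609375, 99.00069427490234), (284.3735656738281, 321.3971862792969), 81.37737274169922) 631
 rail ((525.9825439453125, 64.3119888305664), (258.1693115234375, 246.98870849609375), 80.19581604003906) 727
side ((533.6888427734375, 78.55024719238281), (352.56427001953125, 307.677978515625), 85.58319091796875) 309
 rail ((539.7174072265625, 34.986228942871094), (259.2675476074219, 267.6434631347656), 84.83527374267578) 338
```

```bash
python3 -m creep '[8.54,0,0,0,-7, 8.54,0,0,0,-7, 8.54,0,0,0,-7, 8.54,0,0,0,-7, 8.54,0,0,0,-7, 8.54,-1,-4,0,-7,8.54,-1,-4,0,-7,8.54,-1,-4,0,-7,8.54,-1,-4,0,-7,8.54,-1,-4,0,-7]' 40
```

```text
time_s: 0.93
eef_pos: [0.524, -0.2016, 0.2531]
tool_rot: [0.985, 0.171, -0.0, -0.0]
force: [-0.1, -1.0, 0.5]
finger_gap: 0.0861
```

```bash
python3 -m creep '[8.54,-1,-3.7,0,-4.2,8.54,-1,-3.7,0,-4.2,8.54,-1,-3.7,0,0,8.54,0,0,0,0,8.54,0,0,0,0]'; cat > w.py <<'E'
from h import *
import sys
im,d,c=grab('wrist'); print(np.round(c['pose'],3).tolist()); cv2.imwrite(f'pics/{sys.argv[1]}.png',im)
E
python3 w.py w1; sed 's/\[.side.,.scene.\]/["wrist"]/' m.py > mw.py; python3 mw.py; python3 -c "
from h import *
print(robot.observe())"
```

```text
time_s: 1.35
eef_pos: [0.4941, -0.3127, 0.2526]
tool_rot: [0.995, 0.1, -0.0, -0.0]
force: [0.1, 0.1, -0.2]
finger_gap: 0.0852
[[0.198, 0.933, 0.3, 0.569], [-0.98, 0.189, 0.06, -0.297], [-0.001, -0.306, 0.952, 0.372], [0.0, 0.0, 0.0, 1.0]]
wrist [248. 123.] 634 ztop 0.1 z2 0.015 top rect [ 516. -306.] [148.  11.] 12.4 all [186.  14.] 10.9
wrist [399. 168.] 3665 ztop 0.069 z2 0.01 top rect [ 513. -465.] [  4. 140.] 35.8 all [  9. 141.] 36.8
wrist [203. 300.] 1347 ztop 0.069 z2 0.013 top rect [ 309. -289.] [104.   6.] 23.9 all [139.  10.] 20.8
{'time_s': 1.4, 'joints': array([-6.93778186e-01,  1.71084255e-01,  1.41462874e+00,  3.33039707e-04,
        1.55691744e+00,  6.75802993e-01]), 'joint_velocities': array([ 0.03478404, -0.01199464,  0.00691438,  0.0032388 ,  0.00143517,
        0.00645661]), 'joint_torque': array([ -3.38021144, -72.00816393, -57.60945797,  -0.24152619,
        -0.08201543,  -0.20876619]), 'eef_pos': array([ 0.49465287, -0.31138518,  0.25278194]), 'tool_rot': array([ 9.94943419e-01,  1.00435536e-01, -2.44812877e-04, -4.86868851e-04]), 'force': array([0.63805152, 1.03611474, 0.5051816 ]), 'ft_torque': array([-0.00647275, -0.04491939,  0.01588278]), 'finger_gap': 0.08558074690672293}
```

View pics/w1.png

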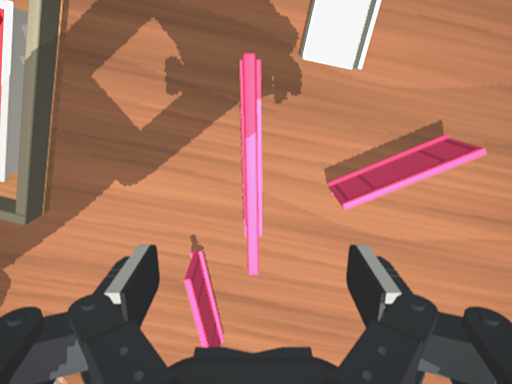

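The wrist view shows the divider's top edge running from (249,55) to (253,273), centred between the pads (column 253). I'll project those ends onto the z=0.100 plane.

```bash
cat >> h.py <<'E'
def ray(n,u,v,z):
    f=np.load(f'{n}.npz');K=f['K'];P=f['P']
    r=P[:3,:3]@np.array([(u-K[0,2])/K[0,0],-(v-K[1,2])/K[1,1],-1.]); return P[:3,3]+r*(z-P[2,3])/r[2]
E
python3 - <<'E'
from h import *
im=np.load('wrist.npz')['im']; hsv=cv2.cvtColor(im,cv2.COLOR_BGR2HSV)
m=(hsv[...,0]>160)&(hsv[...,0]<178)&(hsv[...,1]>120)&(hsv[...,2]>80)
for v in (56,70,100,150,200,230,250,265): print(v,np.nonzero(m[v,225:280])[0][[0,-1]]+225, end=' ')
print(np.nonzero(m[:,252])[0][[0,-1]])
a=ray('wrist',253,274,.1);b=ray('wrist',249,54,.1);print(a,b,np.linalg.norm(a-b),(a+b)/2,np.degrees(np.arctan2(*(b-a)[[1,0]])))
E
```

```text
56 [243 255] 70 [240 260] 100 [240 261] 150 [242 257] 200 [243 262] 230 [244 262] 250 [247 258] 265 [248 258] [ 53 134]
[ 0.39517815 -0.33273733  0.1       ] [ 0.58784453 -0.29056737  0.1       ] 0.19722738308133883 [ 0.49151134 -0.31165235  0.1       ] 12.345949894245274
```

```bash
python3 -m creep '[6,-0.2,0,-3,0,6,0,0,-3,0,6,0,0,-3,0,6,0,0,-3,0,6,0,0,-2,0,6,0,0,-1.2,0,6,0,0,-1,0,6,0,0,0,0,1,0,0,0,0,1,0,0,0,0]' 60; python3 -m creep '[0,0,0,0,0,0,0,0,0,0,0,0,0,0,0,0,0,0,0,0,0,0,0,0,0,0,0,0,0,0]' 60
```

```text
time_s: 2.23
eef_pos: [0.4936, -0.3112, 0.0926]
tool_rot: [0.995, 0.101, 0.001, 0.001]
force: [0.6, 0.6, 0.4]
finger_gap: 0.0371
time_s: 2.73
eef_pos: [0.4934, -0.3114, 0.0924]
tool_rot: [0.995, 0.101, 0.001, 0.001]
force: [0.8, 1.0, 7.6]
finger_gap: 0.009
```

```bash
python3 -m creep '[0,0,0,1,0,0,0,0,2,0,0,0,0,3,0,0,0,0,3,0,0,0,0,3,0,0,0,0,1,0,0,0,0,0,0,0,0,0,0,0]'; python3 - <<'E'
from h import *
print(robot.observe()['force'],robot.observe()['ft_torque'])
for n in ['scene','side']:
    im,d,c=grab(n)
a=np.load('scene.npz')['im'][150:285,100:360]; cv2.imwrite('pics/s2.png',cv2.resize(a,None,fx=3,fy=3,interpolation=2))
E
cat > mm.py <<'E'
from h import *
for n in ['side','scene']:
    im,d,p=cloud(n); hsv=cv2.cvtColor(im,cv2.COLOR_BGR2HSV)
    m=((hsv[...,0]>160)&(hsv[...,0]<176)&(hsv[...,1]>150)&(hsv[...,2]>70)&(d>0)&(p[...,2]>.1)&(p[...,2]<.27))
    q=p[m]; q=q[np.linalg.norm(q-np.median(q,0),axis=1)<.15]; c=q.mean(0); u,s,v=np.linalg.svd(q-c,full_matrices=False); r=cv2.minAreaRect((q[:,:2]*1000).astype(np.float32))
    print(n,c.round(3),'axes',v.round(3).tolist(),r, np.percentile(q[:,2],[2,98]))
E
python3 mm.py; python3 t.py side scene
```

```text
time_s: 3.4
eef_pos: [0.4928, -0.311, 0.2211]
tool_rot: [0.995, 0.101, 0.0, -0.0]
force: [1.3, -1.4, -2.3]
finger_gap: 0.0092
[ 1.29257334 -1.42335218 -2.27094959] [-0.04115021  0.05057059 -0.04826531]
side [ 0.479 -0.318  0.182] axes [[-0.977, -0.197, 0.079], [0.071, 0.049, 0.996], [-0.201, 0.979, -0.034]] ((491.7253112792969, -315.1512145996094), (201.69703674316406, 22.60162925720215), 10.146364212036133) [0.14049992 0.23037707]
scene [ 0.531 -0.299  0.185] axes [[0.927, 0.174, 0.333], [-0.32, -0.098, 0.942], [0.197, -0.98, -0.035]] ((498.2372131347656, -296.5776672363281), (187.25177001953125, 38.45914077758789), 11.622018814086914) [0.14329226 0.23216653]
side ((472.33740234375, 86.58076477050781), (359.7995910644531, 185.00729370117188), 86.53390502929688) 395
 rail ((530.6229248046875, 39.87591552734375), (269.1285400390625, 297.65966796875), 86.5681381225586) 343
scene ((535.7448120117188, 82.08416748046875), (351.8244323730469, 312.5001220703125), 85.49556732177734) 618
 rail ((528.7579345703125, 52.16532897949219), (266.01263427734375, 242.41134643554688), 85.79458618164062) 772
```

View pics/s2.png

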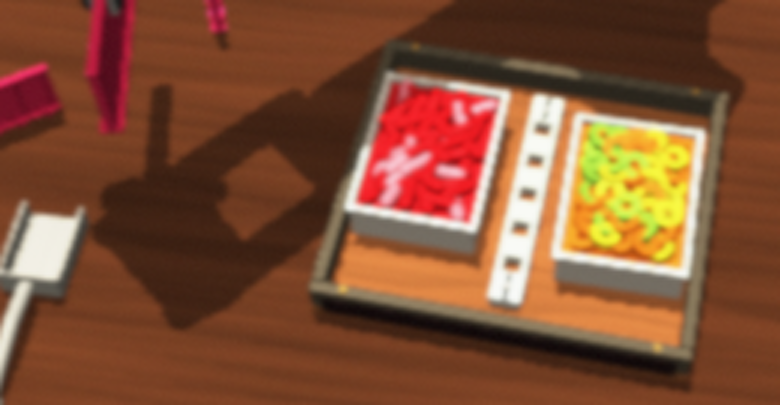

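Scene view shows the tray unobstructed, the divider hanging in the gripper, and five slots near scene px (281,193), (279,203), (276,214), (273,226), (270,237). Refining these with blob centroids.

```bash
python3 - <<'E'
from h import *
im=np.load('scene.npz')['im']; g=cv2.cvtColor(im,cv2.COLOR_BGR2GRAY).astype(float)
W=[]
for u,v in [(280.7,192.7),(278.7,203.3),(276,214.3),(273.3,225.7),(270.3,237.3)]:
    u,v=u-.3,v-.3
    for _ in range(5):
        u0,v0=int(round(u)),int(round(v)); s=g[v0-4:v0+5,u0-4:u0+5]; w=np.clip(165-s,0,None)
        yy,xx=np.mgrid[-4:5,-4:5]; w=w*(abs(xx)<=3)*(abs(yy)<=4); u,v=u0+(w*xx).sum()/w.sum(),v0+(w*yy).sum()/w.sum()
    q=ray('scene',u,v,.024); W.append(q[:2]); print(round(u,1),round(v,1),q.round(4))
W=np.array(W); vx,vy,x,y=cv2.fitLine(W.astype(np.float32),2,0,.01,.01).ravel(); print('mid',W.mean(0),'span',np.linalg.norm(W[0]-W[4]),'yaw',np.degrees(np.arctan(vy/vx)))
np.set_printoptions(linewidth=250); print(g[185:248:1,262:292].astype(int)[5:60:1])
E
```

```text
280.3 192.5 [0.4494 0.0913 0.024 ]
278.0 203.1 [0.4889 0.0886 0.024 ]
275.4 214.1 [0.5289 0.0853 0.024 ]
272.9 225.4 [0.5683 0.0823 0.024 ]
270.3 237.2 [0.6085 0.0795 0.024 ]
mid [0.52879337 0.08540557] span 0.15958543971192837 yaw -4.279527
[[ 80 104 159 ... 152 176 216]
 [ 90 118 171 ... 153 180 222]
 [ 99 133 185 ... 150 181 222]
 ...
 [160 192 232 ... 109 109 108]
 [165 201 235 ... 104 105 106]
 [171 211 240 ...  95  96  98]]
```

Slots fit: the span is 159.6 mm (expected 160), the rail middle is at (0.529, 0.0855) and yaw is -4.3°. Carrying the divider above it now.

```bash
python3 -m creep '[0,0.4,2,0,0,0,0.4,4,0,-2,0,0.4,4,0,-2,0,0.4,4,0,-2,0,0.4,4,0,-2,0,0.4,4,0,-2,0,0.4,4,0,-2,0,0.4,4,0,-2,0,0.4,4,0,-2,0,0.2,4,0,0]'; python3 -m creep '[0,0,1.6,0,0,0,0,0,-2,0,0,0,0,-1.5,0,0,0,0,-1,0,0,0,0,0,0,0,0,0,0,0,0,0,0,0,0]'; python3 w.py w2; python3 - <<'E'
from h import *
for n in ['scene','side']: grab(n)
a=np.load('scene.npz')['im'][130:280,190:360]; b=np.load('side.npz')['im'][100:250,190:360]
cv2.imwrite('pics/c3.png',cv2.resize(np.hstack([a,b]),None,fx=2.3,fy=2.3,interpolation=2))
o=robot.observe(); print(o['eef_pos'],o['force'])
E
python3 mm.py
```

```text
time_s: 4.33
eef_pos: [0.5304, 0.071, 0.2198]
tool_rot: [0.999, -0.04, -0.001, -0.0]
force: [1.1, -1.0, -1.3]
finger_gap: 0.0088
time_s: 4.92
eef_pos: [0.5312, 0.0847, 0.1768]
tool_rot: [0.999, -0.039, 0.0, -0.0]
force: [0.1, 0.5, -2.2]
finger_gap: 0.0089
[[-0.078, 0.95, 0.304, 0.607], [-0.997, -0.074, -0.023, 0.079], [0.001, -0.305, 0.952, 0.297], [0.0, 0.0, 0.0, 1.0]]
[0.53127054 0.08477491 0.17702092] [ 0.20005343 -0.67015217 -1.3308925 ]
side [0.528 0.08  0.142] axes [[-0.997, 0.074, 0.009], [-0.01, -0.014, -1.0], [0.074, 0.997, -0.015]] ((528.5433349609375, 66.74576568603516), (49.297264099121094, 201.63482666015625), 84.9717788696289) [0.10136203 0.18665505]
scene [0.576 0.084 0.152] axes [[0.762, -0.035, -0.647], [-0.644, 0.074, -0.762], [-0.074, -0.997, -0.034]] ((566.444580078125, 85.3945083618164), (16.139955520629883, 131.23924255371094), 87.24732208251953) [0.10110583 0.22829951]
```

View pics/w2.png

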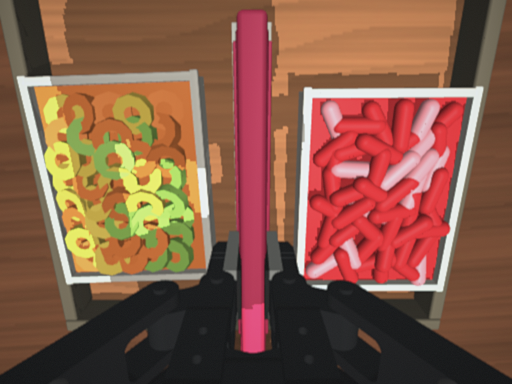

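View pics/c3.png

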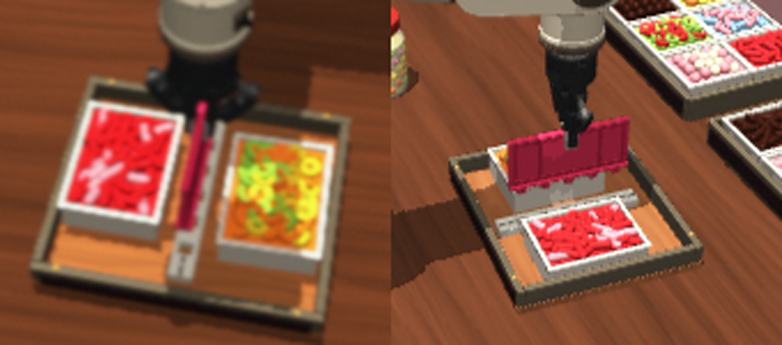

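The divider hangs level and in line with the rail: yaw is -4.25°, and the wrist view shows the rail equally on both sides. Next, its exact extent along x in the side view, and the slots again from the side camera as a cross-check.

```bash
python3 - <<'E'
from h import *
im,d,p=cloud('side'); hsv=cv2.cvtColor(im,cv2.COLOR_BGR2HSV)
m=((hsv[...,0]>160)&(hsv[...,0]<176)&(hsv[...,1]>150)&(hsv[...,2]>50)&(d>0)&(abs(p[...,1]-.082)<.03)&(p[...,2]>.085))
a=np.array([np.cos(np.radians(4.3)),-np.sin(np.radians(4.3)),0])
q=p[m]; t=(q-[.529,.0855,0])@a; 
n=np.array([a[1],-a[0],0])*-1
o=(q-[.529,.0855,0])@n
for z0 in np.arange(.08,.2,.01):
    s=(q[:,2]>z0)&(q[:,2]<z0+.01)
    if s.sum()>8: print(z0.round(2),s.sum(),'x',t[s].min().round(4),t[s].max().round(4),'off',np.median(o[s]).round(4))
cv2.imwrite('pics/side_big.png',cv2.resize(im[145:220,225:310],None,fx=9,fy=8,interpolation=2))
E
```

```text
0.08 9 x -0.0824 0.0832 off -0.0046
0.09 41 x -0.0885 0.1024 off -0.0071
0.1 155 x -0.0998 0.102 off -0.0068
0.11 110 x -0.0978 0.099 off -0.0053
0.12 114 x -0.0975 0.1015 off -0.005
0.13 118 x -0.093 0.1016 off -0.0049
0.14 114 x -0.0975 0.0978 off -0.0053
0.15 103 x -0.0966 0.1008 off -0.0053
0.16 92 x -0.0928 0.0976 off -0.0057
0.17 104 x -0.0932 0.0982 off -0.0053
0.18 102 x -0.0974 0.0962 off -0.0045
```

View pics/side_big.png

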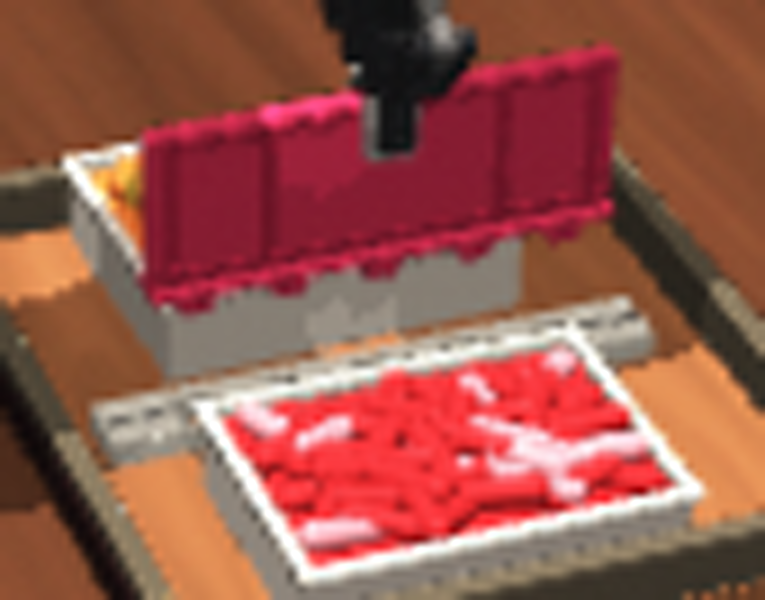

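Side view shows five teeth level above the rail. The divider's centre is about 1 mm to +x of my slot estimate and 0 mm off in y. With the teeth on the rail top I expect TCP z ≈ 0.118, and ≈ 0.1064 when home. I'll lower it gently.

```bash
python3 -m creep '[0,-0.1,0,-1.5,0,0,0,0,-1.5,0,0,0,0,-1.5,0,0,0,0,-0.6,0,0,0,0,-0.3,0,0,0,0,0,0,0,0,0,0,0]'; python3 -m creep '[0,0,0,-0.15,0,0,0,0,-0.15,0,0,0,0,0,0]'; python3 -m creep '[0,0,0,-0.1,0,0,0,0,-0.1,0,0,0,0,0,0]'
```

```text
time_s: 5.65
eef_pos: [0.5303, 0.085, 0.1231]
tool_rot: [0.999, -0.038, 0.0, -0.0]
force: [0.2, -0.4, -1.5]
finger_gap: 0.0092
time_s: 5.9
eef_pos: [0.53, 0.085, 0.1194]
tool_rot: [0.999, -0.038, 0.0, -0.0]
force: [-0.5, 0.4, -0.8]
finger_gap: 0.0091
time_s: 6.15
eef_pos: [0.5301, 0.085, 0.1173]
tool_rot: [0.999, -0.038, 0.0, -0.0]
force: [1.6, 0.1, -1.8]
finger_gap: 0.0089
```

```bash
python3 -m creep '[0,0,0,-0.1,0,0,0,0,0,0]'; python3 -m creep '[0,0,0,-0.1,0,0,0,0,0,0]';python3 -m creep '[0,0,0,-0.1,0,0,0,0,0,0]'
```

```text
time_s: 6.32
eef_pos: [0.5302, 0.085, 0.1164]
tool_rot: [0.999, -0.038, 0.0, -0.0]
force: [2.0, 0.7, 0.0]
finger_gap: 0.0092
time_s: 6.48
eef_pos: [0.5303, 0.085, 0.1154]
tool_rot: [0.999, -0.038, 0.0, -0.0]
force: [3.7, -0.4, 0.4]
finger_gap: 0.0089
time_s: 6.65
eef_pos: [0.5303, 0.0849, 0.1144]
tool_rot: [0.999, -0.038, 0.0, -0.0]
force: [5.1, -0.5, 1.0]
finger_gap: 0.009
```

The teeth are entering, with about 5 N of side force toward +x, so I'll shift slightly +x to relieve it.

```bash
python3 -m creep '[0,0.05,0,0,0,0,0,0,0,0]'; python3 -m creep '[0,0.05,0,-0.1,0,0,0,0,0,0]';python3 -m creep '[0,0,0,-0.1,0,0,0,0,0,0]'
```

```text
time_s: 6.82
eef_pos: [0.5305, 0.085, 0.1142]
tool_rot: [0.999, -0.038, 0.0, -0.0]
force: [3.7, -0.8, 1.0]
finger_gap: 0.0091
time_s: 6.98
eef_pos: [0.531, 0.085, 0.1132]
tool_rot: [0.999, -0.038, -0.0, -0.0]
force: [3.6, 0.3, 0.9]
finger_gap: 0.0089
time_s: 7.15
eef_pos: [0.5312, 0.085, 0.1125]
tool_rot: [0.999, -0.038, 0.0, -0.0]
force: [4.9, 0.2, 4.9]
finger_gap: 0.0088
```

```bash
python3 -m creep '[0,0.06,0,0,0,0,0,0,0,0]'; python3 -m creep '[0,0,0,-0.05,0,0,0,0,0,0]';python3 -m creep '[0,0,0,-0.05,0,0,0,0,0,0]'; python3 -m creep '[0,0,0,-0.05,0,0,0,0,0,0]'
```

```text
time_s: 7.32
eef_pos: [0.5317, 0.085, 0.1123]
tool_rot: [0.999, -0.038, 0.0, -0.0]
force: [3.5, -0.1, 4.1]
finger_gap: 0.0089
time_s: 7.48
eef_pos: [0.5318, 0.085, 0.112]
tool_rot: [0.999, -0.038, 0.0, -0.0]
force: [4.7, 0.1, 6.0]
finger_gap: 0.0088
time_s: 7.65
eef_pos: [0.5319, 0.085, 0.1117]
tool_rot: [0.999, -0.038, 0.0, -0.0]
force: [4.4, -0.8, 8.8]
finger_gap: 0.0087
time_s: 7.82
eef_pos: [0.5314, 0.085, 0.1106]
tool_rot: [0.999, -0.038, -0.0, -0.0]
force: [1.7, -0.2, -1.4]
finger_gap: 0.009
```

The catch has snapped past (peak about 9 N, then a drop). Continuing down.

```bash
python3 -m creep '[0,0,0,-0.1,0,0,0,0,0,0]'; python3 -m creep '[0,0,0,-0.1,0,0,0,0,0,0]';python3 -m creep '[0,0,0,-0.1,0,0,0,0,0,0]'; python3 -m creep '[0,0,0,-0.05,0,0,0,0,0,0]'
```

```text
time_s: 7.98
eef_pos: [0.5314, 0.085, 0.1094]
tool_rot: [0.999, -0.038, -0.0, -0.0]
force: [3.7, -0.5, -1.5]
finger_gap: 0.0091
time_s: 8.15
eef_pos: [0.5315, 0.085, 0.1086]
tool_rot: [0.999, -0.038, -0.0, -0.0]
force: [1.3, 0.1, 2.0]
finger_gap: 0.0092
time_s: 8.32
eef_pos: [0.5316, 0.085, 0.1078]
tool_rot: [0.999, -0.038, -0.0, -0.0]
force: [4.3, -0.4, 2.3]
finger_gap: 0.0094
time_s: 8.48
eef_pos: [0.5314, 0.085, 0.107]
tool_rot: [0.999, -0.038, -0.0, -0.0]
force: [2.5, 0.1, 0.5]
finger_gap: 0.0092
```

```bash
python3 -m creep '[0,0,0,-0.06,0,0,0,0,0,0]'; python3 -m creep '[0,0,0,-0.06,0,0,0,0,0,0]';python3 -m creep '[0,0,0,-0.05,0,0,0,0,0,0]'; python3 -m creep '[0,0,0,-0.05,0,0,0,0,0,0]'
```

```text
time_s: 8.65
eef_pos: [0.5315, 0.085, 0.1065]
tool_rot: [0.999, -0.038, -0.0, -0.0]
force: [2.9, -0.1, 2.7]
finger_gap: 0.0088
time_s: 8.82
eef_pos: [0.5317, 0.085, 0.1064]
tool_rot: [0.999, -0.038, 0.0, -0.0]
force: [1.5, -0.2, 6.6]
finger_gap: 0.0094
time_s: 8.98
eef_pos: [0.5317, 0.085, 0.1063]
tool_rot: [0.999, -0.038, 0.0, -0.0]
force: [-2.5, 0.2, 13.9]
finger_gap: 0.0088
time_s: 9.15
eef_pos: [0.5317, 0.0851, 0.1062]
tool_rot: [0.999, -0.038, 0.0, -0.0]
force: [-5.3, -0.5, 20.6]
finger_gap: 0.0092
```

Home: z stops at 0.1063 (0.1064 expected), with force rising to 20 N. Ease off, release with a small opening and withdraw.

```bash
python3 -m creep '[0,0,0,0.1,0,0,0,0,0,0,2.5,0,0,0,0,2.5,0,0,0,0,2.5,0,0,0,0,2.5,0,0,0,0,2.5,0,0,0,0]'; python3 -m creep '[2.5,0,0,0.5,0,2.5,0,0,1,0,2.5,0,0,2,0,2.5,0,0,3,0,2.5,0,0,4,0,2.5,0,0,4,0,2.5,-3,0,0,0,2.5,-3,0,0,0,2.5,-3,0,0,0,2.5,0,0,0,0]'; python3 - <<'E'
from h import *
for n in ['scene','side']: grab(n)
im,d,p=cloud('side'); hsv=cv2.cvtColor(im,cv2.COLOR_BGR2HSV)
m=((hsv[...,0]>160)&(hsv[...,0]<176)&(hsv[...,1]>150)&(hsv[...,2]>50)&(d>0)&(abs(p[...,1]-.082)<.03)&(p[...,2]>.03)&(p[...,2]<.2))
a=np.array([np.cos(np.radians(4.3)),-np.sin(np.radians(4.3)),0]); q=p[m]; t=(q-[.529,.0855,0])@a
c=q.mean(0); print(c,np.linalg.svd(q-c,full_matrices=False)[2].round(3).tolist(), t.min(),t.max())
for t0 in np.arange(-.1,.1,.025):
    s=(t>t0)&(t<t0+.025); print(t0.round(3),'top z',np.percentile(q[s,2],97).round(4))
cv2.imwrite('pics/fin.png',np.hstack([cv2.resize(im[145:225,215:325],None,fx=3.6,fy=5,interpolation=2),cv2.resize(np.load('scene.npz')['im'][150:280,190:360],(396,400),interpolation=2)]))
E
```

```text
time_s: 9.73
eef_pos: [0.5314, 0.085, 0.1058]
tool_rot: [0.999, -0.038, -0.0, -0.0]
force: [-0.2, 0.0, -0.3]
finger_gap: 0.0247
time_s: 10.57
eef_pos: [0.438, 0.0852, 0.2526]
tool_rot: [0.999, -0.038, 0.001, -0.0]
force: [-1.1, -0.9, -0.3]
finger_gap: 0.0253
[0.52909296 0.0790484  0.07641457] [[-0.997, 0.074, -0.02], [0.023, 0.031, -0.999], [-0.073, -0.997, -0.033]] -0.0978921167785171 0.1046910227394499
-0.1 top z 0.1149
-0.075 top z 0.1131
-0.05 top z 0.1149
-0.025 top z 0.1133
-0.0 top z 0.1127
0.025 top z 0.1165
0.05 top z 0.114
0.075 top z 0.1163
```

View pics/fin.png

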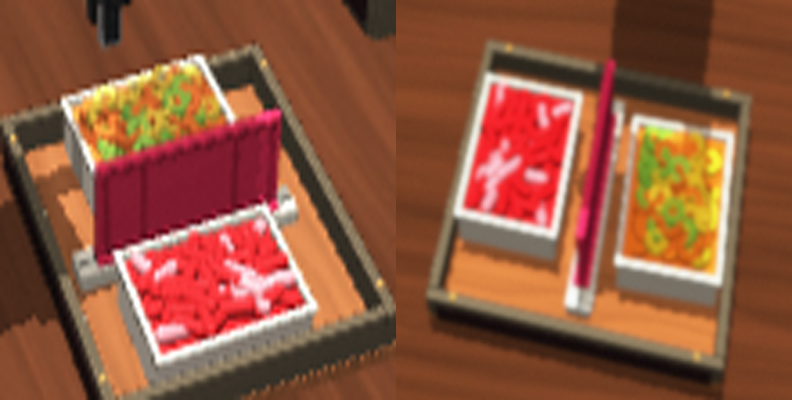

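The divider stands in the rail and the tubs look undisturbed. The depth data hint the far end may be up to about 2–4 mm high, which could be noise. I'll check the top edge geometrically from both cameras.

```bash
python3 - <<'E'
from h import *
a=np.array([np.cos(np.radians(4.3)),-np.sin(np.radians(4.3)),0]); nrm=np.array([-a[1],a[0],0])
f=np.load('side.npz');K,P,im=f['K'],f['P'],f['im']; hsv=cv2.cvtColor(im,cv2.COLOR_BGR2HSV)
c=np.array([.5298,.0855,0])
def proj(x):
    y=P[:3,:3].T@(x-P[:3,3]); return np.array([K[0,0]*y[0]/-y[2]+K[0,2],K[1,1]*-y[1]/-y[2]+K[1,2]])
# back(left) upper edge of the top and bottom flange edge: find pink upper/lower boundary per column at subpixel via redness profile
r=(im[...,2].astype(float)-im[...,1]); 
pink=((hsv[...,0]>160)&(hsv[...,0]<178)&(hsv[...,1]>150))
def plane(u,v,off):
    d=P[:3,:3]@np.array([(u-K[0,2])/K[0,0],-(v-K[1,2])/K[1,1],-1.]); s=((c+off*nrm-P[:3,3])@nrm)/(d@nrm); return P[:3,3]+s*d
L=[];
for t in np.arange(-.094,.095,.006):
    u,v=proj(c+a*t+nrm*.005+[0,0,.114]); u=int(round(u)); v=int(round(v))
    col=np.nonzero(pink[v-7:v+12,u])[0]
    if len(col): q=plane(u,v-7+col[0]-.5,.005); L.append([(q-c)@a,q[2]])
L=np.array(L); k=np.polyfit(*L.T,1); k2=np.polyfit(*L[abs(L[:,1]-np.polyval(k,L[:,0]))<.003].T,1); print('top edge slope,z0',k,k2,len(L)); print(np.round(L*1000,1).tolist())
E
```

```text
top edge slope,z0 [0.02044998 0.10937145] [0.0234244  0.10937399] 31
[[-87.6, 108.0], [-83.8, 107.1], [-76.2, 105.1], [-68.6, 107.7], [-64.7, 106.7], [-57.1, 109.3], [-53.2, 108.3], [-45.6, 110.8], [-41.7, 109.9], [-34.0, 107.9], [-26.3, 110.5], [-22.4, 109.5], [-14.6, 107.5], [-10.7, 106.5], [-2.9, 109.1], [0.9, 112.7], [8.7, 110.7], [12.7, 109.7], [20.5, 112.3], [24.4, 111.3], [32.4, 109.3], [36.3, 108.4], [44.2, 111.0], [52.2, 109.0], [56.2, 108.0], [64.0, 110.6], [68.1, 109.6], [76.2, 107.6], [80.0, 111.2], [87.9, 113.8], [91.9, 112.8]]
```

The picture can't settle a 1–3 mm tilt, so I'll touch the top edge softly at both ends with closed fingers and compare contact heights. That also presses either end home.

```bash
python3 -m creep '[0,0.8,0.6,0,0,0,0,0,-3,0,0,0,0,-3,0,0,0,0,-3,0,0,0,0,-1.5,0,0,0,0,-0.3,0,0,0,0,0,0,0,0,0,0,0]' 20; for i in 1; do python3 -m creep '[0,0,0,-0.1,0,0,0,0,-0.1,0,0,0,0,0,0]'; done; python3 -m creep '[0,0,0,-0.1,0,0,0,0,0,0]';python3 -m creep '[0,0,0,-0.1,0,0,0,0,0,0]'
```

```text
time_s: 11.33
eef_pos: [0.4506, 0.0911, 0.144]
tool_rot: [0.999, -0.038, 0.0, -0.0]
force: [-0.1, -0.1, 0.6]
finger_gap: 0.0003
time_s: 11.58
eef_pos: [0.4499, 0.091, 0.1417]
tool_rot: [0.999, -0.038, 0.001, -0.0]
force: [0.2, 0.0, -0.6]
finger_gap: -0.0004
time_s: 11.75
eef_pos: [0.4496, 0.091, 0.1402]
tool_rot: [0.999, -0.038, 0.0, -0.0]
force: [0.5, -0.1, -0.1]
finger_gap: -0.0003
time_s: 11.92
eef_pos: [0.4496, 0.091, 0.139]
tool_rot: [0.999, -0.038, 0.0, -0.0]
force: [-0.0, 0.5, 0.2]
finger_gap: 0.0002
```

```bash
python3 -m creep '[0,0,0,-0.1,0,0,0,0,0,0]';python3 -m creep '[0,0,0,-0.1,0,0,0,0,0,0]';python3 -m creep '[0,0,0,-0.05,0,0,0,0,0,0]';python3 -m creep '[0,0,0,-0.05,0,0,0,0,0,0]'
```

```text
time_s: 12.08
eef_pos: [0.4495, 0.091, 0.1379]
tool_rot: [0.999, -0.038, -0.0, -0.0]
force: [0.3, 0.2, 0.0]
finger_gap: -0.0001
time_s: 12.25
eef_pos: [0.4495, 0.091, 0.1369]
tool_rot: [0.999, -0.038, -0.0, -0.0]
force: [0.4, -0.6, -0.7]
finger_gap: 0.0
time_s: 12.42
eef_pos: [0.4496, 0.091, 0.1366]
tool_rot: [0.999, -0.038, 0.0, -0.0]
force: [-0.2, -0.2, 0.1]
finger_gap: -0.0002
time_s: 12.58
eef_pos: [0.4497, 0.091, 0.1363]
tool_rot: [0.999, -0.038, 0.0, -0.0]
force: [-1.8, 0.4, 4.5]
finger_gap: -0.0003
```

```bash
python3 -m creep '[0,0,0,-0.05,0,0,0,0,0,0]'; python3 -m creep '[0,0,0,1,0,0,4,-0.3,0,0,0,4,-0.3,0,0,0,4,-0.3,0,0,0,4.5,-0.4,0,0,0,0,0,0,0,0,0,0,-0.7,0,0,0,0,0,0]';python3 -m creep '[0,0,0,-0.1,0,0,0,0,0,0]'; python3 -m creep '[0,0,0,-0.05,0,0,0,0,0,0]';python3 -m creep '[0,0,0,-0.05,0,0,0,0,0,0]'
```

```text
time_s: 12.75
eef_pos: [0.4497, 0.0911, 0.1362]
tool_rot: [0.999, -0.038, 0.0, -0.0]
force: [-3.7, 0.5, 10.4]
finger_gap: -0.0
time_s: 13.42
eef_pos: [0.6103, 0.0783, 0.137]
tool_rot: [0.999, -0.038, -0.001, -0.0]
force: [-0.3, 0.6, -0.8]
finger_gap: 0.0
time_s: 13.58
eef_pos: [0.6103, 0.0785, 0.1381]
tool_rot: [0.999, -0.038, 0.0, -0.0]
force: [0.7, 0.7, 0.1]
finger_gap: 0.0002
time_s: 13.75
eef_pos: [0.6108, 0.0784, 0.1378]
tool_rot: [0.999, -0.038, 0.001, -0.0]
force: [-0.3, -0.1, -0.4]
finger_gap: -0.0001
time_s: 13.92
eef_pos: [0.611, 0.0783, 0.1368]
tool_rot: [0.999, -0.038, 0.0, -0.0]
force: [0.0, 0.3, -0.5]
finger_gap: 0.0
```

```bash
python3 -m creep '[0,0,0,-0.05,0,0,0,0,0,0]'; python3 -m creep '[0,0,0,-0.05,0,0,0,0,0,0]';python3 -m creep '[0,0,0,-0.05,0,0,0,0,0,0]'
```

```text
time_s: 14.08
eef_pos: [0.6111, 0.0784, 0.1364]
tool_rot: [0.999, -0.038, 0.0, -0.0]
force: [-1.3, 1.0, 3.4]
finger_gap: 0.0004
time_s: 14.25
eef_pos: [0.6112, 0.0785, 0.1363]
tool_rot: [0.999, -0.038, 0.0, -0.0]
force: [-2.0, 1.4, 8.5]
finger_gap: -0.0002
time_s: 14.42
eef_pos: [0.6113, 0.0785, 0.1361]
tool_rot: [0.999, -0.038, 0.001, -0.0]
force: [-4.1, 1.1, 11.8]
finger_gap: 0.0
```

Both ends make contact at the same height (0.1363, stiff), so the divider is level and home. Withdraw and hand in.

```bash
python3 -m creep '[0,0,0,1,0,0,0,0,3,0,0,0,0,4,0,0,0,0,4,0,0,0,0,0,0,0,0,0,0,0,0,0,0,0,0]'; python3 -c "
from h import *
print(robot.observe()['force']); robot.hand_in()"
```

```text
time_s: 15.0
eef_pos: [0.6109, 0.0783, 0.2549]
tool_rot: [0.999, -0.038, -0.0, -0.0]
force: [0.1, -0.3, -0.5]
finger_gap: 0.0
[ 0.06820936 -0.25184939 -0.51705278]
the job is handed in; nothing more can be done
```

The pink divider is back in the tray rail, and I handed the job in at about 15 s of the 61 s allowed; no verdict is reported.

I picked the largest of the three dividers (about 200 mm long), lined it up with the five slots seen in the scene camera, and lowered it by feel. It went past the catches at about 9 N and stopped firmly at its home height. The highest push was 20.6 N, within the 40 N limit.

- **Flush and level:** touching the top edge near each end with closed fingers, at 10–12 N, gave the same height to within about 0.1 mm (fingertips near 0.114 m, as expected when home).
- **Disagreement:** the side camera suggested a slope of about 0.02 rad along the divider. I trusted the touch measurement and put this down to depth noise and occlusion.
- **Tubs, scoop and jar:** the two tubs looked unmoved in the last picture. I did not measure any of the four positions, and did not look at the scoop or jar at the end, though the forces I read away from the divider stayed at noise level.

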